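# Find the rocking cable-dock cover and press it home

### The job

One of the four identical covers on the desk's cable dock is not home: press the covers with a fingertip, each near one of its short ends, until you find the one that rocks, then press that cover down in its middle until it sits flush like the others. Only press: do not lift or pry out any cover, and leave the mouse, mug, charger and highlighter where they are.

Things in the scene. Friction and masses are not known exactly. Their poses are not given: they have to be found in the camera images.
- dock: grey desktop cable dock fixed to the desk: a low box 119 mm (x) by 372 mm (y), 42 mm high, walls 8 mm, four equal bays in a row along y, centres at y = +136.5, +45.5, -45.5, -136.5 mm. Origin at the centre of its underside on the desk, z up. A ledge runs round each bay under the cover's border. Under the middle of each cover a 16 mm square post slides up and down in a tight bush
- cover1: white plastic cover plate lying loose in the bay at the dock's +y end; 100 mm (x) by 80 mm (y), 10 mm thick, 70 to 120 g, 1.5 mm play all round; origin at the centre of its flat TOP face, z up. All four covers are identical. A cover that is home lies on the ledge, its top flush with the dock's rim, and does not move when pressed anywhere
- cover2: identical cover, next bay towards -y; origin as cover1. Three covers are home, their posts down. In one bay, not known beforehand, the post has worked up: that cover lies level on it, 4 mm proud of the rim. Pressed lightly (under 3 N) 34 mm from its middle towards a short (x) end, that end dips to the ledge and the other rises (about 0.09 rad); let go, it levels again
- cover3: identical cover, next bay towards -y; origin as cover1. To seat the loose one: pressed down in its middle with more than about 10 N (15 to 20 N is ample), its post slides down and stays down, and the cover goes home on the ledge, flush with the rim
- cover4: identical cover, bay at the dock's -y end; origin as cover1
- mouse: white computer mouse, about 100 x 60 mm, 32 mm high, origin under its centre; bystander on the robot's side of the dock, free to slide
- mug: white mug, 76 mm wide, 88 mm high, handle at its +y, origin under its centre; bystander beyond the dock's +y end
- charger: white charger block, 55 x 55 x 28 mm, origin under its centre; bystander beyond the dock's -y end
- highlighter: yellow highlighter pen with black cap, lying flat, about 115 mm long, 16 mm high; origin under its barrel; bystander beside the dock's far (+x) side
Not all that is in view belongs to the job. What is shaped like the cover3 but green or pink is not meant.

How it is judged:
By the outcome, as a careful person would: the job done as asked, in the order asked, and still so for the second after the job is handed in, with the robot touching nothing.
It also fails if it takes over 48 s, if anything falls off the work surface, if the arm or the gripper's body presses on something with over 40 N, if the wrist force passes 120 N, or if a joint passes its speed limit or range.

### The arm

A 6-joint arm with a two-finger parallel gripper is mounted at the origin on the work surface. World frame = base frame: x ahead of the robot, y to its left, z up, the work surface at z = 0. Lengths are in m, angles in rad, forces in N, time in s.
With the tool pointing down it reaches from about 0.425 to 0.95 m from the base axis. Payload 3.5 kg.
Tool frame: the origin (TCP) lies on the centre line of the jaws, within the pads' length; the fingertips stand 14 mm ahead of it and the grasp point (between the pads) lies 5 mm behind it (ctrl.finger_overhang is the distance from the TCP to the fingertips, in m); z points along the fingers, y is the line along which they close (so a half turn about z gives the same grasp; the last joint's range is limited). The gripper opens to 85 mm and grips with 20 to 120 N. Pads are 22 mm wide; open, the fingers measure 114 mm over their backs; the gripper's body (76 mm by 85 mm) begins 54 mm behind the grasp point. The pads swing forward as they close: fully open they stand 13 mm farther back than shut.
Start: joints at [-1.339, 0.286, 1.577, -0, 1.279, -0.15], TCP at [0.252, -0.626, 0.245] pointing down, gripper open.
Joint ranges: [-2.77, 2.77], [-0.9, 2.22], [0.21, 2.48], [-1.53, 4.67], [0.24, 2.81], [-2.84, 2.84]. Speed limits (rad/s): [2.79, 2.79, 3.14, 3.14, 3.14, 3.14].

### API

Orientations are given as a unit quaternion [x, y, z, w].
In Python, from plant import ctrl gives the robot as it stands.
- The arm moves only by the tool send_rows, never from a script. Its argument "moves" is text: rows parted by semicolons, each of 7 numbers parted by spaces: the turn, a rotation vector about the tool's x, y, z in units of 360 degrees (1.0 is 360 degrees), then the shift along the tool's x, y, z in units of 20 cm (1.0 is 20 cm), then the gripper's target within -1 to 1 (fully open at 1, half-way at 0, shut at -1). A call has 1 to 12 rows; each row is the pose to reach, as a shift and turn from the pose commanded when the call began, along the tool's axes at that moment, turning the shorter way round; what a row does not reach only later rows make up. A row lasts 1/8 s, in which the tool goes at most 62.5 mm and 10.7 degrees, less where a joint would pass 70% of its speed; a pose out of reach is approached as far as the arm can. A call with a number of a shift or a turn outside -1 to 1 is refused whole. A call with a gripper value outside its range is refused whole. The fingers move at their own pace and stop on an object; "newtons" is the grip in N (left out, the last holds). Time passes only in rows, so rows that repeat a pose let the fingers close. It gives the time, the measured TCP pose, the force, the opening and the grip force at its end, in the units of the state.
- ctrl.get_state(): the state, without advancing time (a new reading comes with each control period).
- ctrl.read_camera(name): name is "side" or "top" or "wrist"; returns a dict with "image" (384x512x3 uint8, red, green, blue), "fovy" (degrees; the focal length in pixels is half the picture's height over the tangent of half this angle, whatever the lens; pixels are square), "cx", "cy" (the principal point, pixels), "extrinsics" (4x4, takes a point from camera to world coordinates). Camera axes: x right, y up, looking along -z (the intrinsics and any distortion apply to the point x, -y, -z); pixel columns grow to the right and rows downward; lengths in m; the calibration is good to about 2 mm. A picture is of the moment at which its call begins. There is no depth.
- ctrl.sign_off(): hands the job in; it is judged then, once.
The state is a dict: "time": time; "qpos": joint angles; "dq": joint speeds; "joint_efforts": joint torques, N m; "eef_pos": TCP position; "tcp_rot": TCP orientation; "contact_force": force on the tool from outside, world axes, zero at the start; "wrist_torque": the same for the moment, N m; "opening": opening from 0.0 (shut) to 1.0 (fully open); "finger_force": force on a finger pad.
Only numpy, scipy, OpenCV 4.12 (cv2) and the standard library are available. Lean on these libraries where they do the work, as an engineer would, in place of code of your own. Each camera call takes 0.05 s, during which the arm holds its last target. There are 200 camera calls.

## Working session

There is one attempt and no reset: what is moved stays moved. The work goes in short steps, Python scripts to look and compute and a tool call to move; the robot and the scene stay as the last step left them, time stands still between calls to the robot, and variables do not carry over. Pictures are saved under pics/ and viewed, at most 10 in all, crops included, and the job is handed in when it is done.

Besides the shell and the picture viewer there is one more tool, called after "Call:" as a command line: name --argument value ..., lists and objects as JSON in quotes. send_rows: Moves the arm, as the interface text tells. Its arguments: {"type":"object","properties":{"moves":{"type":"string"},"newtons":{"type":"number"}},"required":["moves"]}

```bash
mkdir -p pics; ls; cat > h.py <<'E'
from plant import ctrl
import numpy as np, cv2
from scipy.spatial.transform import Rotation as R
def snap(n,f):
    d=ctrl.read_camera(n); cv2.imwrite('pics/'+f,d['image'][...,::-1]); return d
def ray(d,u,v,z):
    f=192/np.tan(np.radians(d['fovy'])/2);E=np.array(d['extrinsics'])
    r=E[:3,:3]@np.array([(u-d['cx'])/f,-(v-d['cy'])/f,-1]);o=E[:3,3]
    return o+r*(z-o[2])/r[2]
E
python3 - <<'E'
from h import *
import pickle
for n in('top','side'):
    d=snap(n,n+'0.png'); pickle.dump(d,open(n+'0.pkl','wb')); print({k:d[k] for k in d if k!='image'})
s=ctrl.get_state();print(s,ctrl.finger_overhang)
E
```

```text
pics
{'fovy': 46.254897598762305, 'cx': 258.1648629081583, 'cy': 184.25200775690183, 'extrinsics': array([[-0.01943979,  0.998586  , -0.04947816,  0.48138594],
       [-0.99970884, -0.01870646,  0.0152414 , -0.0855617 ],
       [ 0.01429428,  0.04976004,  0.99865891,  1.42378439],
       [ 0.        ,  0.        ,  0.        ,  1.        ]])}
{'fovy': 53.479002229224605, 'cx': 254.7640858339894, 'cy': 195.47758904604677, 'extrinsics': array([[-0.88186907,  0.30754931, -0.35737987,  0.13638825],
       [-0.47095632, -0.53837362,  0.69882329,  0.78665858],
       [ 0.02251873,  0.78458095,  0.61961733,  0.84461092],
       [ 0.        ,  0.        ,  0.        ,  1.        ]])}
{'time': 0.1, 'qpos': array([-1.33899944e+00,  2.87104395e-01,  1.57807971e+00,  1.96729416e-06,
        1.27860920e+00, -1.50019553e-01]), 'dq': array([ 5.49746617e-04, -2.24446999e-03, -1.70927137e-03,  1.84195813e-04,
       -2.33904634e-04,  3.77339920e-05]), 'joint_efforts': array([ 5.45528528e-04, -4.07298374e+01, -2.93699670e+01, -1.25268375e-04,
        3.43331005e-03, -8.43234176e-06]), 'eef_pos': array([ 0.25138898, -0.62580956,  0.24404067]), 'tcp_rot': array([ 9.81831764e-01,  1.89750299e-01, -4.40374530e-05, -1.09944437e-03]), 'contact_force': array([ 0.18326879,  1.32025927, -0.33999695]), 'wrist_torque': array([-0.00731029,  0.00404678, -0.0065314 ]), 'finger_force': 0.0, 'opening': 0.9994476111843165} 0.014
```

View pics/top0.png

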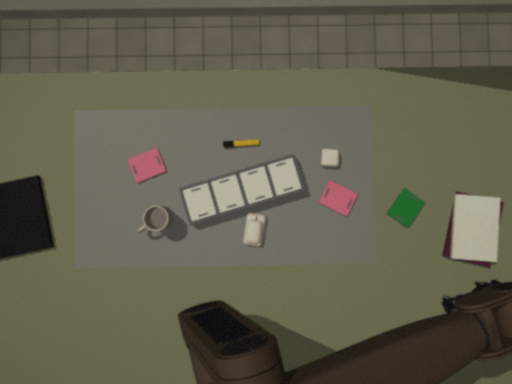

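View pics/side0.png

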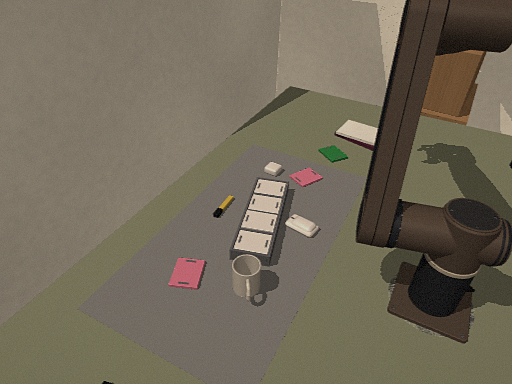

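Top view: the four white covers lie at px (200,202), (228,194), (257,184) and (285,176), which are cover1 to cover4 since +y is to the left. Things that could be mistaken for them are the pink plates (147,165) and (338,198), the green plate (406,208), the charger (330,158), and the papers (475,228). I choose the four white plates in the grey dock. The side view shows the same row at (253,243), (261,221), (265,204) and (270,188).

```bash
python3 - <<'E'
from h import *
import pickle
d=pickle.load(open('top0.pkl','rb'));im=d['image']
hsv=cv2.cvtColor(im,cv2.COLOR_RGB2HSV)
m=((hsv[...,2]>140)&(hsv[...,1]<60)).astype(np.uint8)*255
m[:150]=0;m[230:]=0;m[:,:175]=0;m[:,310:]=0
m=cv2.morphologyEx(m,cv2.MORPH_CLOSE,np.ones((3,3)))
P=[]
for c in cv2.findContours(m,0,2)[0]:
    if cv2.contourArea(c)>300:
        r=cv2.minAreaRect(c);b=cv2.boxPoints(r);p=ray(d,*r[0],.042)
        P.append(p);print(r,p.round(4),[ray(d,*q,.042)[:2].round(3) for q in b])
P=np.array(sorted(P,key=lambda p:-p[1]));v=P[0]-P[-1];print(np.linalg.norm(v)/3,'yaw',np.arctan2(-v[0],v[1]),P.mean(0))
cv2.imwrite('pics/crop.png',cv2.resize(im[140:250,160:350,::-1],None,fx=4,fy=4,interpolation=2))
E
```

```text
((199.1147003173828, 201.71560668945312), (32.087181091308594, 25.861310958862305), 73.3007583618164) [0.4996 0.0754 0.042 ] [array([0.536, 0.127]), array([0.558, 0.051]), array([0.463, 0.024]), array([0.442, 0.1  ])]
((227.4954376220703, 193.15139770507812), (32.18296432495117, 25.765527725219727), 73.3007583618164) [ 0.5242 -0.0119  0.042 ] [array([0.561, 0.04 ]), array([ 0.583, -0.037]), array([ 0.487, -0.063]), array([0.466, 0.013])]
((255.90367126464844, 184.6789093017578), (31.895614624023438, 25.66974449157715), 73.3007583618164) [ 0.5487 -0.0997  0.042 ] [array([ 0.585, -0.048]), array([ 0.607, -0.125]), array([ 0.512, -0.151]), array([ 0.491, -0.075])]
((284.16058349609375, 176.20184326171875), (32.087181091308594, 25.66974449157715), 73.3007583618164) [ 0.5732 -0.1873  0.042 ] [array([ 0.61 , -0.136]), array([ 0.632, -0.212]), array([ 0.536, -0.239]), array([ 0.515, -0.162])]
0.0909396384956568 yaw 0.2729952441624208 [ 0.53643262 -0.0558546   0.042     ]
```

View pics/crop.png

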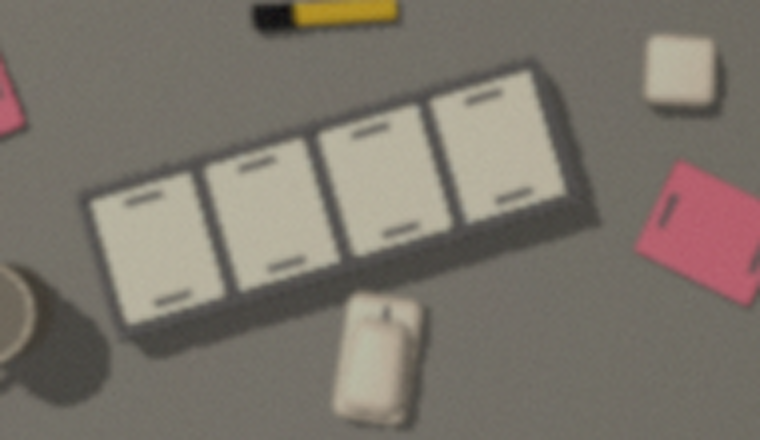

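The crop confirms four white slotted plates in the grey dock. The mouse is on the near side, the mug is at the +y end, and the pink plates lie outside the dock. I'm moving toward cover4's far short end with the gripper shut.

Call:
send_rows --moves "0 0 0 0.825 -0.473 0 -1;0 0 0 0.825 -0.473 0 -1;0 0 0 0.825 -0.473 0 -1;0 0 0 0.825 -0.473 0 -1"

```text
time: 0.6
eef_pos: [0.3715, -0.4737, 0.2448]
tcp_rot: [0.981, 0.192, 0.0, -0.001]
contact_force: [-1.0, -0.6, -0.3]
opening: 0.142
finger_force: 0.0
```

Call:
send_rows --moves "0 0 0 0.825 -0.473 0 -1;0 0 0 0.825 -0.473 0 -1;0 0 0 0.825 -0.473 0 -1;0 0 0 0.825 -0.473 0 -1"

```text
time: 1.1
eef_pos: [0.4888, -0.3255, 0.2449]
tcp_rot: [0.981, 0.192, -0.0, -0.0]
contact_force: [0.3, -0.5, -0.5]
opening: 0.001
finger_force: 0.0
```

Call:
send_rows --moves "0 0 0.0173 0.825 -0.473 0.65 -1;0 0 0.0173 0.825 -0.473 0.65 -1;0 0 0.0173 0.825 -0.473 0.65 -1;0 0 0.0173 0.825 -0.473 0.65 -1;0 0 0.0173 0.825 -0.473 0.65 -1;0 0 0.0173 0.825 -0.473 0.65 -1"

```text
time: 1.85
eef_pos: [0.605, -0.1804, 0.1156]
tcp_rot: [0.991, 0.136, 0.0, 0.0]
contact_force: [-0.4, -0.4, -0.3]
opening: -0.001
finger_force: 0.0
```

```bash
python3 - <<'E'
from h import *
d=snap('wrist','w1.png')
s=ctrl.get_state();p=s['eef_pos'];q=R.from_quat(s['tcp_rot']);print(s['time'],p,s['contact_force'],s['opening'],q.as_matrix().round(3))
c,k=np.cos(.273),np.sin(.273)
t=np.array([.5732+.034*c,-.1873+.034*k,.1]);print(q.inv().apply(t-p)/.2)
E
```

```text
1.9 [ 0.6051577  -0.18072894  0.1163667 ] [-0.12327241  1.41652134  1.13703716] 0.002266569834101986 [[ 0.963  0.268  0.001]
 [ 0.268 -0.963 -0.001]
 [ 0.001  0.002 -1.   ]]
[ 0.00717176 -0.01158314  0.08182264]
```

View pics/w1.png

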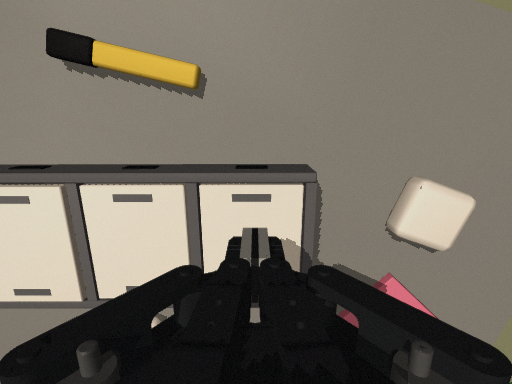

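The wrist view shows the shut fingertips at about (255,240), over cover4's far end near its slot at (252,198). I'm descending to just above the surface, then in small steps.

Call:
send_rows --moves "0 0 0 0.007 -0.01 0.265 -1;0 0 0 0.007 -0.01 0.265 -1;0 0 0 0.007 -0.01 0.265 -1"

```text
time: 2.28
eef_pos: [0.6065, -0.1777, 0.0642]
tcp_rot: [0.991, 0.136, 0.001, 0.001]
contact_force: [0.3, -0.7, 0.1]
opening: -0.004
finger_force: 0.0
```

Call:
send_rows --moves "0 0 0 0 0 0.01 -1;0 0 0 0 0 0.015 -1;0 0 0 0 0 0.02 -1;0 0 0 0 0 0.02 -1"

```text
time: 2.78
eef_pos: [0.606, -0.1762, 0.0584]
tcp_rot: [0.991, 0.136, 0.0, 0.0]
contact_force: [-0.5, 0.3, 0.5]
opening: 0.002
finger_force: 0.0
```

Call:
send_rows --moves "0 0 0 0 0 0.005 -1;0 0 0 0 0 0.005 -1"

```text
time: 3.02
eef_pos: [0.6058, -0.1762, 0.0571]
tcp_rot: [0.991, 0.136, -0.0, -0.0]
contact_force: [0.8, -0.1, 0.2]
opening: 0.004
finger_force: 0.0
```

Call:
send_rows --moves "0 0 0 0 0 0.005 -1;0 0 0 0 0 0.005 -1"

```text
time: 3.28
eef_pos: [0.6059, -0.1763, 0.0562]
tcp_rot: [0.991, 0.136, -0.0, -0.0]
contact_force: [0.6, 0.1, 0.5]
opening: -0.001
finger_force: 0.0
```

Call:
send_rows --moves "0 0 0 0 0 0.004 -1;0 0 0 0 0 0.004 -1"

```text
time: 3.52
eef_pos: [0.606, -0.1763, 0.0561]
tcp_rot: [0.991, 0.136, -0.0, -0.0]
contact_force: [-1.7, 2.0, 4.4]
opening: -0.001
finger_force: 2.1
```

Call:
send_rows --moves "0 0 0 0 0 0.003 -1;0 0 0 0 0 0.003 -1"

```text
time: 3.78
eef_pos: [0.606, -0.1763, 0.0561]
tcp_rot: [0.991, 0.136, -0.0, -0.0]
contact_force: [-3.7, 1.1, 6.9]
opening: -0.005
finger_force: 3.5
```

Contact was abrupt at TCP z 0.056 (surface at 42 mm) and rigid, so cover4 is home. Next is cover3.

Call:
send_rows --moves "0 0 0 0 0 -0.1 -1;0 0 0 0 -0.455 -0.1 -1;0 0 0 0 -0.455 -0.1 -1;0 0 0 0 -0.455 -0.05 -1;0 0 0 0 -0.455 -0.035 -1;0 0 0 0 -0.455 -0.02 -1;0 0 0 0 -0.455 -0.02 -1"

```text
time: 4.65
eef_pos: [0.5815, -0.0895, 0.0586]
tcp_rot: [0.991, 0.136, -0.0, -0.0]
contact_force: [-0.8, 0.0, -0.1]
opening: 0.003
finger_force: 0.0
```

Call:
send_rows --moves "0 0 0 0 0 0.005 -1;0 0 0 0 0 0.009 -1;0 0 0 0 0 0.009 -1"

```text
time: 5.03
eef_pos: [0.5814, -0.0887, 0.0571]
tcp_rot: [0.991, 0.136, -0.0, -0.0]
contact_force: [-0.0, -0.6, 0.2]
opening: 0.006
finger_force: 0.0
```

Call:
send_rows --moves "0 0 0 0 0 0.005 -1;0 0 0 0 0 0.008 -1;0 0 0 0 0 0.008 -1"

```text
time: 5.4
eef_pos: [0.5815, -0.0886, 0.0561]
tcp_rot: [0.991, 0.136, -0.0, 0.0]
contact_force: [-1.3, 0.7, 5.2]
opening: 0.001
finger_force: 2.1
```

Cover3 also gave rigid contact at 0.056, so it is home. Next is cover2.

Call:
send_rows --moves "0 0 0 0 0 -0.1 -1;0 0 0 0 -0.455 -0.1 -1;0 0 0 0 -0.455 -0.1 -1;0 0 0 0 -0.455 -0.05 -1;0 0 0 0 -0.455 -0.035 -1;0 0 0 0 -0.455 -0.02 -1;0 0 0 0 -0.455 -0.02 -1"

```text
time: 6.28
eef_pos: [0.5571, -0.0019, 0.0594]
tcp_rot: [0.991, 0.136, -0.0, 0.0]
contact_force: [0.2, 0.3, -0.5]
opening: 0.001
finger_force: 0.1
```

Call:
send_rows --moves "0 0 0 0 0 0.005 -1;0 0 0 0 0 0.009 -1;0 0 0 0 0 0.009 -1"

```text
time: 6.65
eef_pos: [0.5574, -0.0014, 0.0583]
tcp_rot: [0.991, 0.136, 0.001, 0.0]
contact_force: [-0.8, -1.0, 3.0]
opening: 0.004
finger_force: 1.2
```

```bash
python3 - <<'E'
from h import *
snap('wrist','w2.png');s=ctrl.get_state();print(s['time'],s['eef_pos'],s['contact_force'],s['finger_force'])
E
```

```text
6.7 [ 0.55739759 -0.00139095  0.05829573] [ 0.68374078 -1.46410888  2.17290079] 1.2600843259133399
```

View pics/w2.png

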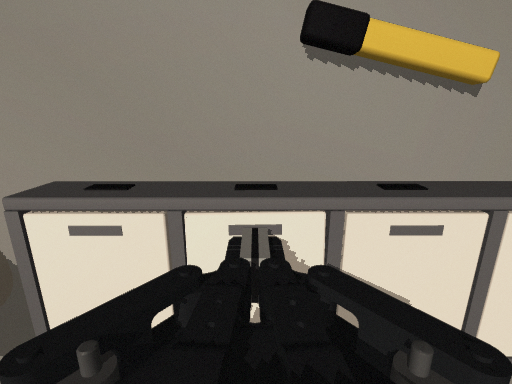

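At cover2 the fingertip met only about 0.1 N at TCP 0.0594 and then stopped at 0.0583 (44.3 mm). That matches the end dipping to the ledge, with the tilted plate touching the tip's inner edge, so cover2 rocks. In the wrist view its slot (255,229) is partly under the fingertip. I'm lifting, moving to the middle, and checking the height there.

Call:
send_rows --moves "0 0 0 0 0 -0.08 -1;0 0 0 0 0 -0.1 -1;0 0 0 -0.17 0 -0.1 -1;0 0 0 -0.17 0 -0.1 -1;0 0 0 -0.17 0 -0.03 -1;0 0 0 -0.17 0 -0.02 -1;0 0 0 -0.17 0 -0.02 -1"

```text
time: 7.58
eef_pos: [0.5243, -0.01, 0.0611]
tcp_rot: [0.991, 0.136, -0.0, -0.0]
contact_force: [-0.2, -0.2, 0.0]
opening: 0.004
finger_force: 0.0
```

Call:
send_rows --moves "0 0 0 0 0 0.007 -1;0 0 0 0 0 0.013 -1;0 0 0 0 0 0.013 -1"

```text
time: 7.95
eef_pos: [0.5247, -0.0102, 0.0601]
tcp_rot: [0.991, 0.136, 0.0, 0.0]
contact_force: [-1.7, 0.3, 4.2]
opening: -0.003
finger_force: 2.5
```

Contact in the middle came at 0.0601, which is 46 mm and so 4 mm proud. That confirms cover2 is the loose one, so I'm pressing it in.

Call:
send_rows --moves "0 0 0 0 0 0.005 -1;0 0 0 0 0 0.01 -1;0 0 0 0 0 0.015 -1;0 0 0 0 0 0.02 -1;0 0 0 0 0 0.02 -1"

```text
time: 8.57
eef_pos: [0.5248, -0.0102, 0.0566]
tcp_rot: [0.991, 0.136, 0.0, 0.0]
contact_force: [-2.6, 0.8, 7.9]
opening: -0.005
finger_force: 4.1
```

Call:
send_rows --moves "0 0 0 0 0 0.005 -1;0 0 0 0 0 0.01 -1;0 0 0 0 0 0.01 -1"

```text
time: 8.95
eef_pos: [0.5248, -0.0102, 0.056]
tcp_rot: [0.991, 0.136, -0.0, -0.0]
contact_force: [-7.4, 1.5, 17.1]
opening: -0.001
finger_force: 8.4
```

Call:
send_rows --moves "0 0 0 0 0 0.005 -1;0 0 0 0 0 0.005 -1;0 0 0 0 0 -0.05 -1;0 0 0 0 0 -0.1 -1"

```text
time: 9.45
eef_pos: [0.5241, -0.0102, 0.0734]
tcp_rot: [0.991, 0.136, 0.0, 0.0]
contact_force: [0.4, 0.5, -1.1]
opening: -0.0
finger_force: 0.0
```

Call:
send_rows --moves "0 0 0 0.17 0 0 -1;0 0 0 0.17 0 0 -1;0 0 0 0.17 0 0.045 -1;0 0 0 0.17 0 0.085 -1;0 0 0 0.17 0 0.085 -1"

```text
time: 10.07
eef_pos: [0.5562, -0.0011, 0.0561]
tcp_rot: [0.991, 0.136, -0.001, -0.0]
contact_force: [-2.0, 0.6, 3.6]
opening: 0.0
finger_force: 1.9
```

The end of cover2 is now rigid at 0.056 like the others, so it is flush. I'm retreating up and taking a last look.

Call:
send_rows --moves "0 0 0 0 0 -0.2 -1;0 0 0 0 0 -0.6 -1;0 0 0 0 0 -0.6 -1;0 0 0 0 0 -0.6 -1;0 0 0 0 0 -0.6 -1"

```text
time: 10.7
eef_pos: [0.5552, -0.0008, 0.1734]
tcp_rot: [0.991, 0.136, -0.002, -0.001]
contact_force: [-0.0, 0.1, 0.4]
opening: -0.001
finger_force: 0.0
```

```bash
python3 - <<'E'
from h import *
d=snap('side','s2.png');a=cv2.imread('pics/side0.png')[130:320,160:350];b=cv2.imread('pics/s2.png')[130:320,160:350]
cv2.imwrite('pics/cmp.png',cv2.resize(np.hstack([a,b]),None,fx=2,fy=2,interpolation=2))
s=ctrl.get_state();print(s['time'],s['eef_pos'],s['contact_force'])
E
```

```text
10.75 [ 0.55513933 -0.00080025  0.17314615] [ 0.36306924  0.52131395 -0.68639188]
```

View pics/cmp.png

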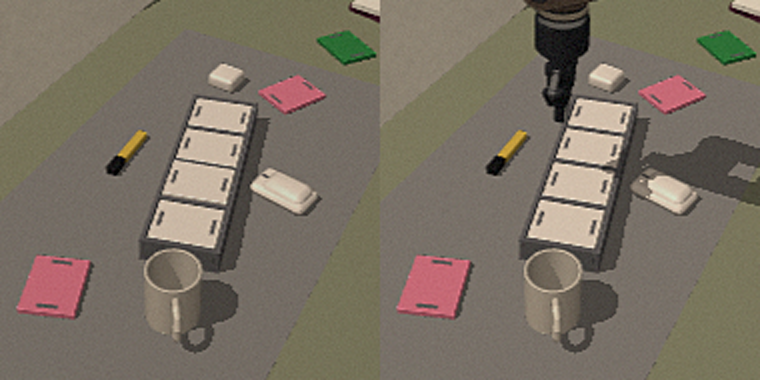

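The before (left) and after (right) side views show all four covers level, and the mug, mouse, charger and highlighter where they were. The gripper is clear.

```bash
python3 -c "
from plant import ctrl
print(ctrl.sign_off())"
```

```text
the job is handed in; nothing more can be done
None
```

Cover2 was the one that rocked; I pressed it down in the middle until it sat flush and rigid like covers 3 and 4, then handed the job in at about 10.8 s with the bystanders untouched (cover1 was never pressed, since the loose one was found first).

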